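# Swing the microscope over the sample cell and lock it with the long pin

### The job

Swing the black microscope arm in over the sample cell by its yellow handle until it meets its stop, then take the longest of the three red-headed locking pins from the blue rack and put it down through the arm's brass-rimmed eye and the lug below, fully home with its collar on the arm, and let go. Leave the two shorter pins in the rack and do not disturb the other things on the bench.

Things in the scene. Friction and masses are not known exactly. Their poses are not given: they have to be found in the camera images.
- scope_arm (a joint): swing of the black microscope arm about the vertical steel post: 0 rad = swung in against its stop, over the sample cell, its eye exactly above the lug's hole; grows as the arm swings out, clockwise seen from above (range 0 to 1.2). Stays where it is left.
- pivot (a point): on the post's vertical axis at the height of the arm's top face (112 mm above the table). Axes of the station: -x points from the post to the lug (where the arm points at joint 0), z up. The station (base plate 300 x 130 mm) is fixed.
- scope_handle (a point): grip point of the yellow upright round handle on the arm's end: 18 mm diameter, standing from 112 to 164 mm above the table; this point is on its axis at 144 mm, 240 mm from the pivot axis. x axis along the arm towards the pivot, z up.
- scope_eye (a point): centre of the arm's eye on the arm's top face, 112 mm above the table, 165 mm from the pivot axis (75 mm from the handle): vertical through hole 17.5 mm in diameter in a 12 mm plate, with a brass rim. Turns with the arm. The microscope body on the arm (40 mm diameter, top 192 mm above the table) stands 83 mm from the eye towards the pivot.
- lug_hole (a point): centre of the fixed aluminium lug's hole on the lug's top face, 64 mm above the table: vertical through hole 17.5 mm in diameter in a 12 mm plate, with 40 mm free below it. z up.
- pin_rack: fixed blue rack block 225 x 60 x 50 mm, origin at the centre of its underside, long side along its x; three upright blind holes 35 mm deep at x = -75, 0 and 75 mm, 15.5 mm in diameter.
- pin_long: The longest locking pin, upright in a rack hole (which one varies): red round head (24 mm diameter, 40 mm tall) on a steel collar (32 mm diameter, 6 mm thick) on a 14 mm shank, nose tapered over 12 mm to 9 mm. Origin at the centre of the nose end, z towards the head. Shank 85 mm from nose end to collar, 131 mm overall, 120 g. Fully home its nose end is 27 mm above the table.
- pin_medium: Middle locking pin, upright in a rack hole (which one varies): red round head (24 mm diameter, 40 mm tall) on a steel collar (32 mm diameter, 6 mm thick) on a 14 mm shank, nose tapered over 12 mm to 9 mm. Origin at the centre of the nose end, z towards the head. Shank 55 mm, 101 mm overall; to be left in the rack.
- pin_short: Shortest locking pin, upright in a rack hole (which one varies): red round head (24 mm diameter, 40 mm tall) on a steel collar (32 mm diameter, 6 mm thick) on a 14 mm shank, nose tapered over 12 mm to 9 mm. Origin at the centre of the nose end, z towards the head. Shank 40 mm, 86 mm overall; to be left in the rack.
- blank_flange: bystander: steel blank flange, disc 90 mm in diameter, 16 mm high, origin at the centre of its underside
- clamp_ring: bystander: aluminium ring, 68 mm outside, 14 mm high, origin at the centre of its underside
- screwdriver: bystander: lying screwdriver with orange handle, 200 mm long along its x
- sample_jar: bystander: amber jar, 60 mm in diameter, 80 mm high, origin at the centre of its underside
- beaker: bystander: glass beaker, 70 mm in diameter, 85 mm high, origin at the centre of its underside
- multimeter: bystander: yellow handheld meter lying flat, 170 x 85 x 36 mm, origin at the centre of its underside
Not all that is in view belongs to the job. What is shaped like the pin_medium but turquoise is not meant. Leave any turquoise look-alike of the pin_long alone.

How it is judged (in metres and radians):
On the way, in this order (a step that is already met when the one before it is completed fails the run):
1. the arm is swung in to its stop (within 0.03 rad) (value of joint scope_arm below 0.03 rad), for 0.2 s.
2. the long pin's nose is through eye and lug (within 8 mm of the lug hole's axis, more than 20 mm below the lug's top) (horizontal distance between pin_long and lug_hole below 0.008 m and z of pin_long in the frame of lug_hole below -0.02 m), for 0.1 s.
At the end, for the whole second after the job is handed in: The arm is at its stop (within 0.04 rad), the long pin stands in eye and lug (nose within 8 mm of the lug hole's axis, within 0.1 rad of upright) with its collar down on the arm (within 4 mm), at rest and released, and the two shorter pins still stand fully down in the rack (value of joint scope_arm below 0.04 rad and horizontal distance between pin_long and lug_hole below 0.008 m and z of pin_long in the frame of scope_eye below -0.081 m and angle between the z axis of pin_long and the z axis of scope_eye, either way round below 0.1 rad and linear speed of pin_long below 0.02 m/s and z of each of pin_medium, pin_short in the frame of pin_rack below 0.022 m and horizontal distance between each of pin_medium, pin_short and pin_rack below 0.09 m); the robot touches nothing.
It fails at once if a shorter pin is pulled out of the rack (moved over 30 mm) (distance of any of pin_medium, pin_short from where it was at the start of the episode above 0.03 m).
It fails at once if a bystander is moved by more than 30 mm (distance of any of blank_flange, clamp_ring, screwdriver, sample_jar, beaker, multimeter from where it was at the start of the episode above 0.03 m).
It also fails if it takes over 61 s, if anything falls off the work surface, if the arm or the gripper's body presses on something with over 40 N, if the wrist force passes 120 N, or if a joint passes its speed limit or range.

### The arm

A 6-joint arm with a two-finger parallel gripper is mounted at the origin on the work surface. World frame = base frame: x ahead of the robot, y to its left, z up, the work surface at z = 0. Lengths are in m, angles in degrees, forces in N, time in s.
With the tool pointing down it reaches from about 0.35 to 0.875 m from the base axis. Payload 4.2 kg.
Tool frame: the origin (TCP) lies between the finger pads; the fingertips stand 11 mm ahead of it and the grasp point (between the pads) lies 8 mm behind it; z points along the fingers, y is the direction in which the jaws open and shut (so a half turn about z gives the same grasp; the last joint's range is limited). The gripper opens to 87 mm and grips with 3 to 60 N. Pads are 19 mm wide; open, the fingers measure 117 mm over their backs; the gripper's body (75 mm by 190 mm) begins 51 mm behind the grasp point.
Start: joints at [-58.178, 22.042, 0.453, 0, -68.411, -14.817], TCP at [0.183, -0.598, 0.234] pointing down, gripper open.
Joint ranges: [-179.83, 179.83], [-69.29, 118.12], [-61.27, 80.66], [-181.25, 117.63], [-171.15, -9.14], [-177.46, 177.46]. Speed limits (degrees/s): [159.86, 159.86, 180, 180, 180, 180].

### API

Orientations are given as a 3x3 rotation matrix whose columns are the frame's x, y, z axes.
In Python, from station import sense, capture, get_calibration, finish_job, search_frame, cut_out gives the robot as it stands.
- The arm moves only by the tool arm_command, never from a script. Its argument "rows" is a list of rows, each an object with "fingers": the opening in per cent of the stroke, from 0 (shut) to 100 (fully open); "travel": the shift along the tool's x, y, z in cm, a list of three; "roll": the turn about the tool's z in degrees. A call has 1 to 10 rows; each row is the pose to reach, as a shift and turn from the pose commanded when the call began, along the tool's axes at that moment; what a row does not reach only later rows make up. A row lasts 1/10 s, in which the tool goes at most 50 mm and 8.59 degrees, less where a joint would pass 70% of its speed; a pose out of reach is approached as far as the arm can. A call with a gripper value outside its range is refused whole. The fingers move at their own pace and stop on an object; the grip force is fixed at half the most. Time passes only in rows, so rows that repeat a pose let the fingers close. It gives the time, the measured TCP pose, the force and the opening at its end, in the units of the state.
- sense(): the state, without advancing time (a new reading comes with each control period).
- capture(name): name is "scene" or "top" or "wrist"; returns (picture, depth): 384x512x3 uint8, red, green, blue; 384x512 float32, m along the optical axis (not along the pixel's ray), 0 where there is no reading.
- get_calibration(name): a dict with "fov_y" (degrees; the focal length in pixels is half the picture's height over the tangent of half this angle, whatever the lens; pixels are square), "cx", "cy" (the principal point, pixels), "distortion" ([k1, k2, p1, p2, k3] as OpenCV has them; the pictures are not rectified), "origin" and "attitude" of the camera in the world; the wrist camera has in their place "mount" (4x4, takes a point from camera to tool coordinates, whose origin is the TCP and whose axes are the flange's). Camera axes: x right, y down, z forward; pixel columns grow to the right and rows downward; lengths in m; the calibration is good to about 2 mm. A picture is of the moment at which its call begins: read the wrist's pose just before it. get_calibration takes no time and is no camera call.
- finish_job(): hands the job in, once; it reports no verdict.
Trained networks look in the newest picture that a camera, given by its name, has taken for a name from the list of things; names that differ only in an ending like _2 or _b are one class to them, and where a whole thing is asked for, a point or a joint stands for the part that bears it (a point fixed in the world has none). Each returns a list of dicts, best first, with "p" (0 to 1); they miss things now and then, are a little off and sometimes report something else, mostly with a low value. They report only what shows in the picture. A call takes as long as a camera call. They do not tell look-alikes from the thing itself.
- search_frame(camera, label): "position" ([x, y, z] in m, in world coordinates, good to about 4 mm: the middle of the surface that is visible of it).
- cut_out(camera, label): "mask" (384x512 bool, what is visible of it).
The state is a dict: "time_s": time; "joints": joint angles; "joint_velocities": joint speeds; "effort": joint torques, N m; "tcp_pos": TCP position; "ee_rot": TCP orientation; "wrist_force": force on the tool from outside, world axes, zero at the start; "moment": the same for the moment, N m; "gripper_width": opening from 0.0 (shut) to 1.0 (fully open).
Only numpy, scipy, OpenCV 4.12 (cv2) and the standard library are available. Lean on these libraries where they do the work, as an engineer would, in place of code of your own. Each camera call takes 0.05 s, during which the arm holds its last target. There are 200 camera calls.

## Working session

There is one attempt and no reset: what is moved stays moved. The work goes in short steps, Python scripts to look and compute and a tool call to move; the robot and the scene stay as the last step left them, time stands still between calls to the robot, and variables do not carry over. Pictures are saved under pics/ and viewed, about 8 in all and at most 12, crops included, and the job is handed in when it is done.

Besides the shell and the picture viewer there is one more tool, called after "Call:" as a command line: name --argument value ..., lists and objects as JSON in quotes. arm_command: Moves the arm, as the interface text tells. Its arguments: {"type":"object","properties":{"rows":{"type":"array","items":{"type":"object","properties":{"fingers":{"type":"number"},"travel":{"type":"array","items":{"type":"number"}},"roll":{"type":"number"}}}}},"required":["rows"]}

```bash
mkdir -p pics; cat > h.py <<'E'
import numpy as np, cv2
from station import *
def K(c,sh=(384,512)):
    f=sh[0]/2/np.tan(np.radians(c["fov_y"])/2)
    return np.array([[f,0,c["cx"]],[0,f,c["cy"]],[0,0,1]])
def pose(name):
    c=get_calibration(name)
    if name!="wrist": return np.array(c["attitude"]),np.array(c["origin"]),c
    s=sense(); M=np.array(c["mount"]); R=np.array(s["ee_rot"]); p=np.array(s["tcp_pos"])
    return R@M[:3,:3], R@M[:3,3]+p, c
def cloud(name):
    R,o,c=pose(name); im,d=capture(name)
    v,u=np.mgrid[0:384,0:512]
    n=cv2.undistortPoints(np.stack([u,v],-1).reshape(-1,1,2).astype(float),K(c),np.array(c["distortion"])).reshape(384,512,2)
    P=np.dstack([n*d[...,None],d])@R.T+o
    P[d==0]=np.nan
    return im,d,P
E
python3 - <<'E'
from h import *
print(sense())
ims=[]
for n in("scene","top"):
    im,d,P=cloud(n); np.save(f"{n}P.npy",P); np.save(f"{n}I.npy",im)
    cv2.imwrite(f"pics/{n}.png",cv2.resize(im[...,::-1],(800,600)))
    print(n,{k:v for k,v in get_calibration(n).items()})
    for l in("scope_arm","scope_handle","scope_eye","lug_hole","pin_rack","pin_long","pin_medium","pin_short"):
        print(l,[(np.round(r["position"],3).tolist(),round(r["p"],2)) for r in search_frame(n,l)][:4])
E
```

```text
{'time_s': 0.0, 'joints': array([-5.81792742e+01,  2.20900762e+01,  3.76626703e-01, -2.95062868e-02,
       -6.84108831e+01, -1.48157056e+01]), 'joint_velocities': array([-0.01563734,  0.0385071 , -0.0913678 ,  0.07974263, -0.01798584,
       -0.0595626 ]), 'effort': array([-9.94534312e-04, -3.90662098e+01,  1.87408465e+01,  4.22011122e+00,
        1.10124220e-02, -2.08913302e-04]), 'tcp_pos': array([ 0.18261413, -0.59709476,  0.23244393]), 'ee_rot': array([[-9.56334652e-01, -2.92272971e-01, -7.37259231e-04],
       [-2.92273886e-01,  9.56332359e-01,  2.09630535e-03],
       [ 9.23714674e-05,  2.22025107e-03, -9.99997531e-01]]), 'wrist_force': array([ 0.09804605, -0.40310696,  0.39460402]), 'moment': array([-0.01616871,  0.02590305, -0.03027611]), 'gripper_width': 0.999007080263068}
scene {'fov_y': 54.44235875836485, 'cx': 253.04192070182938, 'cy': 185.09086121449894, 'distortion': array([0.02178049, 0.        , 0.        , 0.        , 0.        ]), 'origin': array([1.16633202, 0.32902423, 1.0565226 ]), 'attitude': array([[-0.48893371,  0.70519406, -0.51346389],
       [ 0.87230325, 
[... 722 characters left out ...]
       ,  0.        ,  0.        ,  0.        ]), 'origin': array([0.33926241, 0.01316724, 1.38104005]), 'attitude': array([[ 1.25523848e-02, -9.87644197e-01,  1.56209404e-01],
       [-9.99920914e-01, -1.22768190e-02,  2.72879212e-03],
       [-7.77321121e-04, -1.56231303e-01, -9.87720191e-01]])}
scope_arm [([0.636, 0.118, 0.114], 0.95), ([0.487, 0.304, 0.024], 0.38)]
scope_handle [([0.64, 0.116, 0.111], 0.71)]
scope_eye [([0.639, 0.116, 0.109], 0.72)]
lug_hole [([0.614, 0.06, 0.064], 0.97)]
pin_rack [([0.539, -0.244, 0.044], 0.71)]
pin_long [([0.548, -0.245, 0.141], 0.46)]
pin_medium [([0.623, -0.264, 0.107], 0.55)]
pin_short [([0.539, -0.245, 0.046], 0.57), ([0.622, -0.266, 0.106], 0.49)]
```

View pics/scene.png

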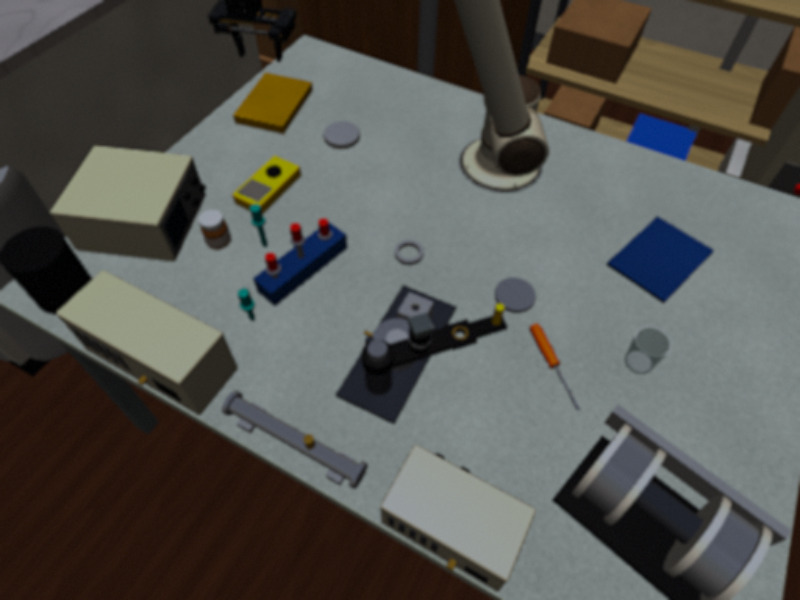

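View pics/top.png

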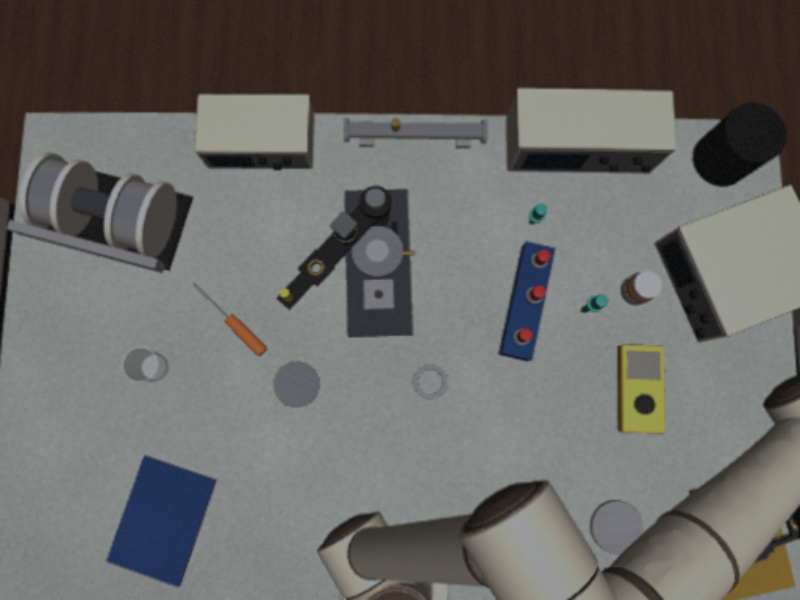

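The scene view shows the rack with three red heads at (271,262), (296,233) and (323,228). The handle is at (498,312), the eye at (460,333) and the lug at (415,308). The turquoise look-alikes stand outside the rack at (257,215) and (246,300). In the top view the red heads are at (543,257), (537,293) and (524,336). Next I measure their heights.

```bash
python3 - <<'E'
from h import *
for n in("scene","top"):
    P=np.load(n+"P.npy"); im=np.load(n+"I.npy"); hsv=cv2.cvtColor(im,cv2.COLOR_RGB2HSV)
    H,S,V=[hsv[...,i] for i in range(3)]
    for nm,m in(("red",((H<8)|(H>172))&(S>150)&(V>90)),("yel",(H>22)&(H<33)&(S>140)&(V>70)),("blue",(H>105)&(H<125)&(S>140)&(P[...,2]>.035)&(P[...,2]<.058)),("dark",(V<110)&(P[...,2]>.10)&(P[...,2]<.118)&(P[...,0]>.5)&(np.abs(P[...,1]-.08)<.25))):
        k,L,st,c=cv2.connectedComponentsWithStats(m.astype(np.uint8))
        for i in range(1,k):
            if st[i,4]<8: continue
            q=P[L==i]; q=q[~np.isnan(q[:,2])]
            if not len(q) or not(.3<np.median(q[:,0])<1): continue
            zt=np.percentile(q[:,2],92); t=q[q[:,2]>zt-.006]
            print(n,nm,c[i].round(),st[i,4],"med",np.median(q,0).round(4),"top z %.4f"%zt,"top ctr",((t.max(0)+t.min(0))/2).round(4)[:2])
            if nm=="blue" and len(q)>100:
                r=cv2.minAreaRect(t[:,:2].astype(np.float32)*1000);print("  rect",r)
im=np.load("topI.npy"); cv2.imwrite("pics/c1.png",np.hstack([cv2.resize(im[140:240,310:400,::-1],(400,444),interpolation=3)[:440],cv2.resize(im[110:215,170:275,::-1],(400,440),interpolation=3)]))
E
```

```text
scene red [206. 142.] 23 med [ 0.4795 -0.2342  0.1   ] top z 0.1019 top ctr [ 0.4781 -0.2335]
scene red [189. 145.] 25 med [ 0.5522 -0.2506  0.145 ] top z 0.1473 top ctr [ 0.5516 -0.2499]
scene red [172. 164.] 26 med [ 0.624  -0.2682  0.114 ] top z 0.1163 top ctr [ 0.624  -0.2677]
scene yel [173. 115.] 454 med [ 0.375  -0.4595  0.0366] top z 0.0408 top ctr [ 0.4171 -0.4458]
scene yel [319. 197.] 28 med [0.5418 0.2039 0.1625] top z 0.1653 top ctr [0.5415 0.2046]
scene blue [191. 168.] 795 med [ 0.5691 -0.2439  0.0486] top z 0.0520 top ctr [ 0.5555 -0.2493]
  rect ((554.7652587890625, -248.81097412109375), (60.7576789855957, 223.64703369140625), 76.78306579589844)
scene dark [284. 218.] 922 med [0.6185 0.1405 0.1112] top z 0.1141 top ctr [0.6378 0.1279]
scene dark [236. 217.] 20 med [0.6909 0.0118 0.1111] top z 0.1128 top ctr [0.6917 0.0126]
top red [348. 163.] 46 med [ 0.6233 -0.2673  0.1167] top z 0.1199 top ctr [ 0.6234 -0.2672]
top red [344. 186.] 50 med [ 0.5506 -0.2512  0.1462] top z 0.1487 top ctr [ 0.5494 -0.2513]
top red [336. 214.] 45 med [ 0.4764 -0.2341  0.1017] top z 0.1057 top ctr [ 0.4764 -0.2346]
top yel [183. 189.] 8 med [0.5333 0.1997 0.1597] top z 0.1622 top ctr [0.5345 0.2011]
top yel [398. 247.] 70 med [ 0.3857 -0.4334  0.0345] top z 0.0378 top ctr [ 0.3835 -0.4341]
top yel [406. 221.] 10 med [ 0.4644 -0.4596  0.0352] top z 0.0385 top ctr [ 0.4644 -0.4568]
top yel [418. 222.] 10 med [ 0.4615 -0.4984  0.0369] top z 0.0399 top ctr [ 0.4602 -0.4968]
top blue [336. 194.] 972 med [ 0.5338 -0.2441  0.0502] top z 0.0543 top ctr [ 0.5484 -0.2489]
  rect ((549.6410522460938, -249.28530883789062), (59.016265869140625, 223.37692260742188), 77.09429168701172)
top dark [208. 165.] 931 med [0.6107 0.1399 0.1122] top z 0.1158 top ctr [0.6191 0.1232]
top dark [252. 140.] 20 med [0.6904 0.0086 0.1101] top z 0.1159 top ctr [0.6913 0.0087]
```

View pics/c1.png

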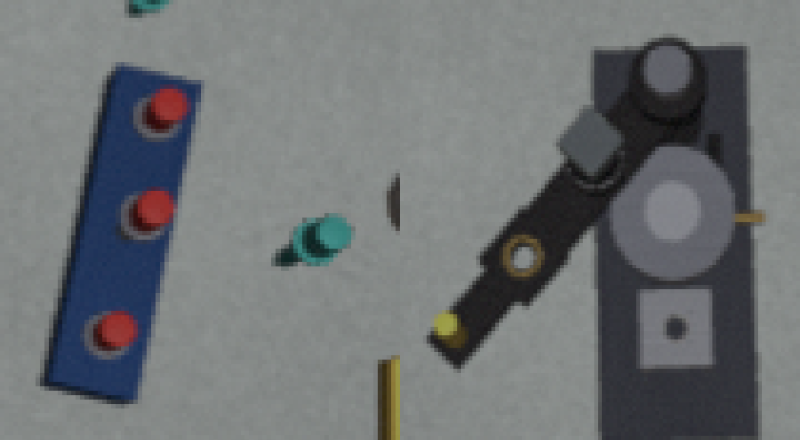

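Three red heads could be the long pin. In the left half of the crop, their top heights are 117 mm at (168,107), 146 mm at (153,210) and 102 mm at (117,330). The middle one matches pin_long, which should top out at 15+131 = 146 mm. The other two match medium (116) and short (101), and the turquoise pins are not in the rack. The right half shows the eye at (522,257), the handle at (447,325) and the lug hole at (676,328). Next I work out the station geometry.

```bash
cat > geo.py <<'E'
from h import *
def pix2z(n,u,v,z):
    R,o,c=pose(n); a=cv2.undistortPoints(np.array([[[u,v]]],float),K(c),np.array(c["distortion"]))[0,0]
    r=R@np.array([a[0],a[1],1]); return o+r*(z-o[2])/r[2]
E
python3 - <<'E'
from geo import *
im=np.load("topI.npy");P=np.load("topP.npy")
f=lambda x,y:(170+(x-400)/400*105-.5,110+y/440*105-.5)
L=pix2z("top",*f(676,328),.064)[:2]; E=pix2z("top",*f(522,257),.112)[:2]; H=pix2z("top",*f(447,323),.164)[:2]
Hs=np.array([.5415,.2046])
lm=(np.abs(P[...,2]-.064)<.005)&(np.abs(P[...,0]-L[0])<.035)&(np.abs(P[...,1]-L[1])<.035)
q=P[lm]; print("lug",L,lm.sum(),cv2.minAreaRect(q[:,:2].astype(np.float32)*1000))
print("eye",E,"H",H,"Hs",Hs,np.linalg.norm(E-H),np.linalg.norm(E-Hs))
for h in(H,Hs):
    d=(E-h)/np.linalg.norm(E-h); piv=h+d*.240; a=piv-L; print("piv",piv,"|piv-L|",np.linalg.norm(a),"ang",np.degrees(np.arctan2(*(L-piv)[::-1])),np.degrees(np.arctan2(*(-d)[::-1])))
bp=(np.abs(P[...,2]-.012)<.012)&(im.max(2)<90)&(P[...,0]>.4)&(np.abs(P[...,1]-.06)<.12)
k,l,st,c=cv2.connectedComponentsWithStats(bp.astype(np.uint8)); i=1+np.argmax(st[1:,4])
print("plate",cv2.minAreaRect(P[l==i][:,:2].astype(np.float32)*1000), np.median(P[l==i][:,2]))
E
```

```text
lug [0.55570674 0.0383162 ] 299 ((555.1544799804688, 38.23525619506836), (55.82243728637695, 54.03765106201172), 0.7795670628547668)
eye [0.59613303 0.1553304 ] H [0.54055899 0.2027175 ] Hs [0.5415 0.2046] 0.07303431547007738 0.07356807489728608
piv [0.72318233 0.04699751] |piv-L| 0.16770044133373893 ang -177.03265645404946 139.54630595870802
piv [0.71972851 0.04386855] |piv-L| 0.16411571517586643 ang -178.06120361117203 137.9549761518276
plate ((568.3568725585938, 39.275978088378906), (176.20912170410156, 129.19400024414062), 2.42728590965271) 0.0120958439834431
```

Call:
arm_command --rows '[{"travel": [-5,5.7,-2],"roll": 8,"fingers": 100},{"travel": [-8,9,-2],"roll": 16,"fingers": 100},{"travel": [-11,12.5,-2],"roll": 24,"fingers": 100},{"travel": [-14,16,-2],"roll": 29,"fingers": 100},{"travel": [-17,19.5,-2],"roll": 29,"fingers": 100},{"travel": [-20,23,-2],"roll": 29,"fingers": 100},{"travel": [-23,26.5,-2],"roll": 29,"fingers": 100},{"travel": [-26,30,-2],"roll": 29,"fingers": 100},{"travel": [-29,33,-2],"roll": 29,"fingers": 100},{"travel": [-29,33,-2],"roll": 29,"fingers": 100}]'

```text
time_s: 1.9
tcp_pos: [0.3656, -0.1938, 0.2542]
ee_rot: [[-0.98, 0.201, 0.002], [0.201, 0.98, 0.0], [-0.002, 0.001, -1.0]]
wrist_force: [-0.3, -1.2, -0.3]
gripper_width: 1.0
```

```bash
cat >> geo.py <<'E'
def go(x,y,z,ang=None,rel=True):
    "tool-axis shift in cm and roll so that tcp at x,y,z, tool x axis at ang"
    s=sense(); R=np.array(s["ee_rot"]); p=np.array(s["tcp_pos"])
    d=R.T@(np.array([x,y,z])-p)*100; a=np.degrees(np.arctan2(R[1,0],R[0,0]))
    r=None if ang is None else (a-ang+180)%360-180
    print("t %.2f tcp %s xang %.1f grip %.3f F %s -> travel %s roll %s"%(s["time_s"],p.round(4),a,s["gripper_width"],np.round(s["wrist_force"],1),d.round(2),r and round(r,1)), "tilt",R[:,2].round(4))
E
python3 -c "
from geo import *
go(.541,.2035,.25,138.7)"
```

```text
t 1.90 tcp [ 0.3656 -0.1938  0.2542] xang 168.4 grip 1.000 F [-0.3 -1.2 -0.3] -> travel [-9.22 42.44  0.46] roll 29.7 tilt [ 2.3e-03  1.0e-04 -1.0e+00]
```

Call:
arm_command --rows '[{"travel": [-1,4.8,0],"roll": 8,"fingers": 100},{"travel": [-2,9.5,0],"roll": 16,"fingers": 100},{"travel": [-3,14.5,0],"roll": 24,"fingers": 100},{"travel": [-4,19,0],"roll": 29.7,"fingers": 100},{"travel": [-5,24,0],"roll": 29.7,"fingers": 100},{"travel": [-6,28.5,0],"roll": 29.7,"fingers": 100},{"travel": [-7,33,0],"roll": 29.7,"fingers": 100},{"travel": [-8,37.5,0],"roll": 29.7,"fingers": 100},{"travel": [-9.2,42.4,0],"roll": 29.7,"fingers": 100},{"travel": [-9.2,42.4,0],"roll": 29.7,"fingers": 100}]'

```text
time_s: 2.9
tcp_pos: [0.5435, 0.2016, 0.2526]
ee_rot: [[-0.748, 0.663, 0.0], [0.663, 0.748, -0.0], [-0.0, 0.0, -1.0]]
wrist_force: [-0.9, -0.4, -0.6]
gripper_width: 1.0
```

```bash
python3 - <<'E'
from geo import *
im,d,P=cloud("wrist"); cv2.imwrite("pics/w1.png",cv2.resize(im[...,::-1],(640,480)))
hsv=cv2.cvtColor(im,cv2.COLOR_RGB2HSV);H,S,V=[hsv[...,i] for i in range(3)]
m=(H>22)&(H<33)&(S>140)&(V>70)&(P[...,2]>.1)&(P[...,2]<.18)
q=P[m]; t=q[q[:,2]>.158]; print(m.sum(),len(t)); 
if len(t): print("handle",((t.max(0)+t.min(0))/2).round(4),t.mean(0).round(4),np.ptp(t,axis=0))
go(.541,.2035,.136,138.7)
E
```

```text
359 231
handle [0.5403 0.2043 0.1621] [0.5406 0.2045 0.1635] [0.01657428 0.01713148 0.00692261]
t 2.95 tcp [0.5436 0.2016 0.2524] xang 138.4 grip 1.002 F [1.2 1.1 0.1] -> travel [ 0.32 -0.03 11.64] roll -0.3 tilt [-0.e+00 -2.e-04 -1.e+00]
```

View pics/w1.png

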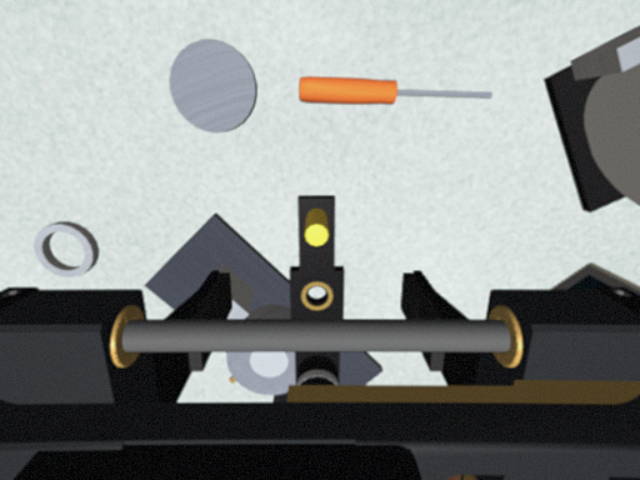

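The wrist view shows the handle at (316,235) in line with the eye at (317,295), and the flange and screwdriver well clear at the top. The handle centre is (0.5405, 0.2045), with its top at 164 mm as expected. I go down on it and grip.

Call:
arm_command --rows '[{"travel": [0.4,0,4],"roll": 0,"fingers": 100},{"travel": [0.4,0,8],"roll": 0,"fingers": 70},{"travel": [0.4,0,11],"roll": 0,"fingers": 60},{"travel": [0.4,0,11.6],"roll": 0,"fingers": 50},{"travel": [0.4,0,11.6],"roll": 0,"fingers": 10},{"travel": [0.4,0,11.6],"roll": 0,"fingers": 10},{"travel": [0.4,0,11.6],"roll": 0,"fingers": 10},{"travel": [0.4,0,11.6],"roll": 0,"fingers": 10},{"travel": [0.4,0,11.6],"roll": 0,"fingers": 10}]'

```text
time_s: 3.85
tcp_pos: [0.5391, 0.2013, 0.1386]
ee_rot: [[-0.747, 0.665, 0.002], [0.665, 0.747, 0.001], [-0.0, 0.002, -1.0]]
wrist_force: [-1.8, -0.1, -0.4]
gripper_width: 0.356
```

```bash
python3 - <<'E'
from geo import *
s=sense(); p=np.array(s["tcp_pos"]); print(s["gripper_width"],s["wrist_force"])
h=np.array([.5405,.2045]); L=np.array([.5555,.0383])
# pivot: 240 from handle, 165 from lug
v=L-h; D=np.linalg.norm(v); a=(.24**2-.165**2+D*D)/(2*D); b=np.sqrt(.24**2-a*a); u=v/D
for sg in(1,-1):
    c=h+a*u+sg*b*np.array([-u[1],u[0]])
    if c[0]>.6: piv=c
th0=np.degrees(np.arctan2(*(L-piv)[::-1]))%360; th=np.degrees(np.arctan2(*(h-piv)[::-1]))
print("piv",piv,"th",th,"th0",th0)
R=np.array(s["ee_rot"])
for f in list(np.linspace(0,1,13)):
    t=th+(th0-th)*f; q=piv+.24*np.array([np.cos(np.radians(t)),np.sin(np.radians(t))])
    print(round(t-th,1),(R.T@np.append(q-h,0)*100).round(2))
go(*h,.136)
E
```

```text
0.35623318346258076 [-1.78846395 -0.07583946 -0.43588773]
piv [0.72033962 0.04557325] th 138.53252458327444 th0 182.52643421476887
0.0 [0. 0. 0.]
3.7 [-0.06 -1.53 -0.  ]
7.3 [-0.21 -3.06 -0.01]
11.0 [-0.46 -4.58 -0.01]
14.7 [-0.81 -6.07 -0.01]
18.3 [-1.25 -7.54 -0.01]
22.0 [-1.78 -8.98 -0.02]
25.7 [ -2.41 -10.38  -0.02]
29.3 [ -3.12 -11.74  -0.02]
33.0 [ -3.92 -13.05  -0.02]
36.7 [ -4.8  -14.31  -0.02]
40.3 [ -5.76 -15.51  -0.03]
44.0 [ -6.8  -16.64  -0.03]
t 3.85 tcp [0.5391 0.2013 0.1386] xang 138.3 grip 0.356 F [-1.8 -0.1 -0.4] -> travel [0.11 0.34 0.26] roll None tilt [ 0.0015  0.0011 -1.    ]
```

Call:
arm_command --rows '[{"travel": [0,0.2,0.2],"roll": 0,"fingers": 10},{"travel": [0,0.2,0.2],"roll": 0,"fingers": 10},{"travel": [0,0.2,0.2],"roll": 0,"fingers": 10},{"travel": [0,0.2,0.2],"roll": 0,"fingers": 10},{"travel": [0,0.2,0.2],"roll": 0,"fingers": 10}]'

```text
time_s: 4.35
tcp_pos: [0.5402, 0.2027, 0.1356]
ee_rot: [[-0.747, 0.665, 0.0], [0.665, 0.747, 0.0], [-0.0, 0.0, -1.0]]
wrist_force: [0.5, 0.3, -0.9]
gripper_width: 0.195
```

Call:
arm_command --rows '[{"travel": [-0.06,-1.5,0],"roll": -3.7,"fingers": 10},{"travel": [-0.21,-3.06,0],"roll": -7.3,"fingers": 10},{"travel": [-0.46,-4.58,0],"roll": -11,"fingers": 10},{"travel": [-0.81,-6.07,0],"roll": -14.7,"fingers": 10},{"travel": [-1.25,-7.54,0],"roll": -18.3,"fingers": 10},{"travel": [-1.78,-8.98,0],"roll": -22,"fingers": 10},{"travel": [-2.41,-10.38,0],"roll": -25.7,"fingers": 10},{"travel": [-3.12,-11.74,0],"roll": -29.3,"fingers": 10},{"travel": [-3.92,-13.05,0],"roll": -33,"fingers": 10},{"travel": [-3.92,-13.05,0],"roll": -33,"fingers": 10}]'

```text
time_s: 5.35
tcp_pos: [0.4838, 0.0779, 0.1356]
ee_rot: [[-0.989, 0.151, 0.003], [0.151, 0.989, 0.0], [-0.003, 0.001, -1.0]]
wrist_force: [5.6, -2.9, -4.9]
gripper_width: 0.199
```

```bash
python3 - <<'E'
from geo import *
piv=np.array([.7203,.0456]); p=np.array(sense()["tcp_pos"])[:2]; print("r",np.linalg.norm(p-piv),np.degrees(np.arctan2(*(p-piv)[::-1])))
for t in(177,180,182.5,184): q=piv+.24*np.array([np.cos(np.radians(t)),np.sin(np.radians(t))]); print(t);go(*q,.136,t)
E
```

```text
r 0.23872851597919637 172.2139269818358
177
t 5.35 tcp [0.4838 0.0779 0.1356] xang 171.3 grip 0.199 F [ 5.6 -2.9 -4.9] -> travel [ 0.01 -2.   -0.05] roll -5.7 tilt [ 3.3e-03  5.0e-04 -1.0e+00]
180
t 5.35 tcp [0.4838 0.0779 0.1356] xang 171.3 grip 0.199 F [ 5.6 -2.9 -4.9] -> travel [-0.15 -3.25 -0.05] roll -8.7 tilt [ 3.3e-03  5.0e-04 -1.0e+00]
182.5
t 5.35 tcp [0.4838 0.0779 0.1356] xang 171.3 grip 0.199 F [ 5.6 -2.9 -4.9] -> travel [-0.33 -4.28 -0.05] roll -11.2 tilt [ 3.3e-03  5.0e-04 -1.0e+00]
184
t 5.35 tcp [0.4838 0.0779 0.1356] xang 171.3 grip 0.199 F [ 5.6 -2.9 -4.9] -> travel [-0.46 -4.9  -0.05] roll -12.7 tilt [ 3.3e-03  5.0e-04 -1.0e+00]
```

Call:
arm_command --rows '[{"travel": [0.1,-1.0,0],"roll": -3,"fingers": 10},{"travel": [-0.05,-2.0,0],"roll": -5.7,"fingers": 10},{"travel": [-0.15,-2.7,0],"roll": -7.3,"fingers": 10},{"travel": [-0.2,-3.25,0],"roll": -8.7,"fingers": 10},{"travel": [-0.25,-3.8,0],"roll": -10,"fingers": 10},{"travel": [-0.35,-4.2,0],"roll": -11.2,"fingers": 10},{"travel": [-0.35,-4.2,0],"roll": -11.2,"fingers": 10}]'

```text
time_s: 6.05
tcp_pos: [0.4818, 0.037, 0.1356]
ee_rot: [[-0.999, -0.043, 0.005], [-0.043, 0.999, 0.001], [-0.005, 0.001, -1.0]]
wrist_force: [6.7, -0.5, -5.7]
gripper_width: 0.198
```

Call:
arm_command --rows '[{"travel": [0.05,-0.2,0],"roll": -0.4,"fingers": 10},{"travel": [0.05,-0.4,0],"roll": -0.8,"fingers": 10},{"travel": [0.05,-0.4,0],"roll": -0.8,"fingers": 10}]'

```text
time_s: 6.35
tcp_pos: [0.4819, 0.0355, 0.1356]
ee_rot: [[-0.998, -0.056, 0.006], [-0.056, 0.998, 0.005], [-0.007, 0.005, -1.0]]
wrist_force: [5.1, 8.8, -5.8]
gripper_width: 0.199
```

Call:
arm_command --rows '[{"travel": [0.05,-0.3,0],"roll": 0,"fingers": 10},{"travel": [0.05,-0.3,0],"roll": 0,"fingers": 10},{"travel": [0.05,-0.3,0],"roll": 0,"fingers": 10}]'

```text
time_s: 6.65
tcp_pos: [0.482, 0.0354, 0.1356]
ee_rot: [[-0.998, -0.057, 0.008], [-0.057, 0.998, 0.01], [-0.009, 0.009, -1.0]]
wrist_force: [2.1, 21.1, -5.7]
gripper_width: 0.196
```

Call:
arm_command --rows '[{"travel": [0,0.4,0],"roll": 0,"fingers": 10},{"travel": [0,0.4,0],"roll": 0,"fingers": 10},{"travel": [0,0.4,0],"roll": 0,"fingers": 70},{"travel": [0,0.4,0],"roll": 0,"fingers": 70},{"travel": [0,0.4,0],"roll": 0,"fingers": 70},{"travel": [0,0.4,0],"roll": 0,"fingers": 70},{"travel": [0,0.4,-3],"roll": 0,"fingers": 70},{"travel": [0,0.4,-7],"roll": 0,"fingers": 90},{"travel": [0,0.4,-12],"roll": 0,"fingers": 100},{"travel": [0,0.4,-12],"roll": 0,"fingers": 100}]'

```text
time_s: 7.65
tcp_pos: [0.4824, 0.0344, 0.2628]
ee_rot: [[-0.998, -0.059, 0.014], [-0.059, 0.998, 0.003], [-0.015, 0.002, -1.0]]
wrist_force: [0.2, 1.1, 1.5]
gripper_width: 0.846
```

```bash
python3 - <<'E'
from geo import *
im,d,P=cloud("wrist"); cv2.imwrite("pics/w2.png",cv2.resize(im[...,::-1],(640,480)))
hsv=cv2.cvtColor(im,cv2.COLOR_RGB2HSV);H,S,V=[hsv[...,i] for i in range(3)]
m=(H>22)&(H<33)&(S>140)&(V>70)&(P[...,2]>.158)&(P[...,2]<.18)
t=P[m]; print("handle",((t.max(0)+t.min(0))/2).round(4),t.mean(0).round(4),len(t))
for l in("scope_eye","lug_hole"): print(l,[(np.round(r["position"],4),r["p"]) for r in search_frame("wrist",l)])
go(.551,-.251,.255,167)
E
```

```text
handle [0.481  0.0355 0.1621] [0.4811 0.0354 0.1632] 207
scope_eye [(array([0.5437, 0.0327, 0.1135]), 0.9)]
lug_hole [(array([0.5536, 0.0389, 0.0103]), 0.94)]
t 7.80 tcp [0.4781 0.0337 0.2554] xang -176.7 grip 0.957 F [ 1.4 -0.7 -0.8] -> travel [-5.640e+00 -2.884e+01  2.000e-02] roll 16.3 tilt [-4.e-04  5.e-04 -1.e+00]
```

View pics/w2.png

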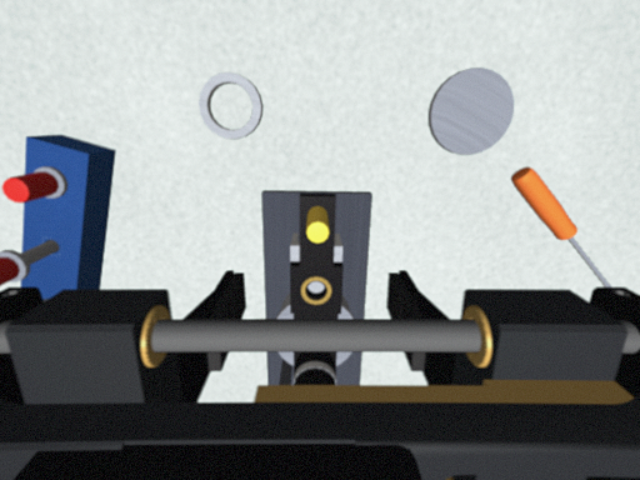

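The wrist view shows the arm in line over the base plate: handle (317,230), eye (317,290), with the lug showing evenly on both sides. The handle is at (0.481, 0.0355), so the eye is at about (0.556, 0.039), which matches the lug at (0.5555, 0.038). The arm is at its stop. Next is the long pin.

Call:
arm_command --rows '[{"travel": [-1,-4.5,0],"roll": 5,"fingers": 100},{"travel": [-2,-9.5,0],"roll": 10,"fingers": 100},{"travel": [-3,-14,0],"roll": 16.3,"fingers": 100},{"travel": [-4,-19,0],"roll": 16.3,"fingers": 100},{"travel": [-5,-24,0],"roll": 16.3,"fingers": 100},{"travel": [-5.6,-28.8,0],"roll": 16.3,"fingers": 100},{"travel": [-5.6,-28.8,0],"roll": 16.3,"fingers": 100},{"travel": [-5.6,-28.8,0],"roll": 16.3,"fingers": 100}]'

```text
time_s: 8.6
tcp_pos: [0.5502, -0.2515, 0.2528]
ee_rot: [[-0.974, 0.228, -0.005], [0.228, 0.974, 0.001], [0.005, 0.0, -1.0]]
wrist_force: [-1.6, -0.0, -0.0]
gripper_width: 0.999
```

```bash
python3 - <<'E'
from geo import *
im,d,P=cloud("wrist"); cv2.imwrite("pics/w3.png",cv2.resize(im[...,::-1],(640,480)))
hsv=cv2.cvtColor(im,cv2.COLOR_RGB2HSV);H,S,V=[hsv[...,i] for i in range(3)]
m=((H<8)|(H>172))&(S>150)&(V>60)&(P[...,2]>.06)
k,L,st,c=cv2.connectedComponentsWithStats(m.astype(np.uint8))
for i in range(1,k):
    if st[i,4]<60: continue
    q=P[L==i]; zt=np.percentile(q[:,2],90); t=q[q[:,2]>zt-.005]; print(c[i].round(),st[i,4],"z",zt.round(4),((t.max(0)+t.min(0))/2).round(4),t.mean(0).round(4),np.ptp(t,axis=0).round(3))
go(.551,-.251,.122,167)
E
```

```text
[252. 106.] 360 z 0.1019 [ 0.4782 -0.2354  0.1008] [ 0.4781 -0.2354  0.101 ] [0.022 0.022 0.004]
[252. 184.] 536 z 0.1466 [ 0.5506 -0.2519  0.1449] [ 0.5501 -0.2517  0.1457] [0.023 0.022 0.006]
[253. 236.] 450 z 0.1164 [ 0.6232 -0.2682  0.1148] [ 0.6222 -0.2682  0.1155] [0.023 0.021 0.006]
t 8.65 tcp [ 0.5504 -0.2504  0.2535] xang 166.9 grip 1.001 F [ 0.3  0.2 -0.6] -> travel [-0.13 -0.04 13.15] roll -0.1 tilt [-0.0038  0.0011 -1.    ]
```

View pics/w3.png

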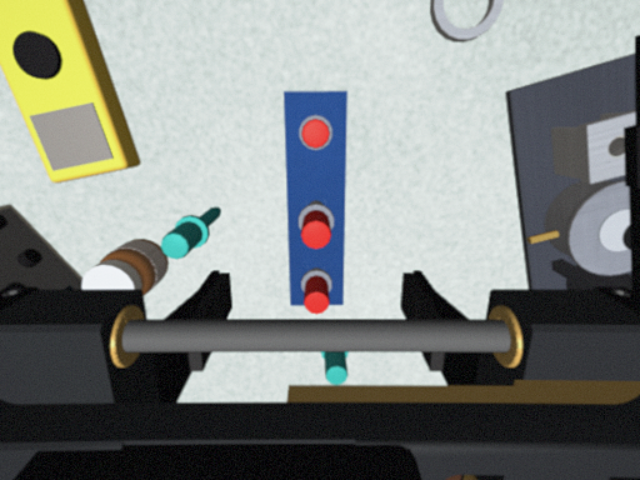

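The wrist view shows the three pins in line with the rack: short (316,132), long (316,233), medium (316,300). The long pin's measured top is 146.6 mm at (0.5505, -0.2517). I go down to it and grip.

Call:
arm_command --rows '[{"travel": [0,-0.1,4],"roll": 0,"fingers": 100},{"travel": [0,-0.1,8],"roll": 0,"fingers": 80},{"travel": [0,-0.1,11.5],"roll": 0,"fingers": 70},{"travel": [0,-0.1,13.2],"roll": 0,"fingers": 60},{"travel": [0,-0.1,13.2],"roll": 0,"fingers": 60},{"travel": [0,-0.1,13.2],"roll": 0,"fingers": 10},{"travel": [0,-0.1,13.2],"roll": 0,"fingers": 10},{"travel": [0,-0.1,13.2],"roll": 0,"fingers": 10},{"travel": [0,-0.1,13.2],"roll": 0,"fingers": 10},{"travel": [0,-0.1,13.2],"roll": 0,"fingers": 10}]'

```text
time_s: 9.65
tcp_pos: [0.5513, -0.2514, 0.1243]
ee_rot: [[-0.974, 0.225, 0.001], [0.225, 0.974, -0.0], [-0.001, 0.0, -1.0]]
wrist_force: [-0.6, -0.4, 2.6]
gripper_width: 0.265
```

Call:
arm_command --rows '[{"travel": [0,0,0],"roll": 0,"fingers": 10},{"travel": [0,0,0],"roll": 0,"fingers": 10},{"travel": [0,0,0],"roll": 0,"fingers": 10},{"travel": [0,0,0],"roll": 0,"fingers": 10}]'

```text
time_s: 10.05
tcp_pos: [0.5515, -0.2516, 0.1242]
ee_rot: [[-0.974, 0.225, 0.001], [0.225, 0.974, -0.001], [-0.001, -0.0, -1.0]]
wrist_force: [-0.5, 0.1, 5.2]
gripper_width: 0.265
```

Call:
arm_command --rows '[{"travel": [0,0,-1],"roll": 0,"fingers": 10},{"travel": [0,0,-3],"roll": 0,"fingers": 10},{"travel": [0,0,-5],"roll": 0,"fingers": 10},{"travel": [0,0,-8],"roll": 0,"fingers": 10},{"travel": [0,0,-11],"roll": 0,"fingers": 10},{"travel": [0,0,-13.5],"roll": 0,"fingers": 10},{"travel": [0,0,-13.5],"roll": 0,"fingers": 10}]'

```text
time_s: 10.75
tcp_pos: [0.5525, -0.2519, 0.2627]
ee_rot: [[-0.974, 0.225, 0.007], [0.225, 0.974, -0.002], [-0.007, -0.001, -1.0]]
wrist_force: [-0.1, 0.5, -0.5]
gripper_width: 0.265
```

```bash
python3 - <<'E'
from geo import *
go(.5557,-.03,.257,182.5)
go(.5557,.0386,.257,182.5)
E
```

```text
t 10.75 tcp [ 0.5525 -0.2519  0.2627] xang 167.0 grip 0.265 F [-0.1  0.5 -0.5] -> travel [ 4.67 21.7   0.52] roll -15.5 tilt [ 0.007  -0.0021 -1.    ]
t 10.75 tcp [ 0.5525 -0.2519  0.2627] xang 167.0 grip 0.265 F [-0.1  0.5 -0.5] -> travel [ 6.22 28.38  0.51] roll -15.5 tilt [ 0.007  -0.0021 -1.    ]
```

Call:
arm_command --rows '[{"travel": [0.9,4,0],"roll": -4,"fingers": 10},{"travel": [1.8,8,0],"roll": -8,"fingers": 10},{"travel": [2.6,12,0],"roll": -12,"fingers": 10},{"travel": [3.5,16,0],"roll": -15.5,"fingers": 10},{"travel": [4.4,20,0],"roll": -15.5,"fingers": 10},{"travel": [5.3,24,0],"roll": -15.5,"fingers": 10},{"travel": [5.9,27,0],"roll": -15.5,"fingers": 10},{"travel": [6.2,28.4,0],"roll": -15.5,"fingers": 10},{"travel": [6.2,28.4,0],"roll": -15.5,"fingers": 10},{"travel": [6.2,28.4,0],"roll": -15.5,"fingers": 10}]'

```text
time_s: 11.75
tcp_pos: [0.554, 0.0389, 0.2578]
ee_rot: [[-0.999, -0.044, -0.002], [-0.044, 0.999, -0.001], [0.002, -0.0, -1.0]]
wrist_force: [-0.3, -0.5, -1.2]
gripper_width: 0.267
```

```bash
python3 - <<'E'
from geo import *
go(.5557,.0386,.24,182.5)
ims=[]
for n in("wrist","scene","top"):
    im,d,P=cloud(n); np.savez(f"o_{n}.npz",im=im,P=P)
    if n=="wrist": ims.append(cv2.resize(im[100:340,150:390,::-1],(400,400)))
    else:
        # shank/head projected region
        R,o,c=pose(n); X=np.array([.5557,.0386,.16]); uv=cv2.projectPoints(X[None],cv2.Rodrigues(R.T)[0],-R.T@o,K(c),np.array(c["distortion"]))[0].ravel(); u,v=uv.astype(int); print(n,uv)
        ims.append(cv2.resize(im[v-40:v+40,u-40:u+40,::-1],(400,400),interpolation=3))
cv2.imwrite("pics/o.png",cv2.resize(np.hstack(ims[:2]),(800,400)))
E
```

```text
t 11.75 tcp [0.554  0.0389 0.2578] xang -177.5 grip 0.267 F [-0.3 -0.5 -1.2] -> travel [-0.17 -0.04  1.78] roll 0.0 tilt [-1.9e-03 -6.0e-04 -1.0e+00]
scene [266.4288581  178.08761587]
top [241.27314214 182.15800379]
```

View pics/o.png

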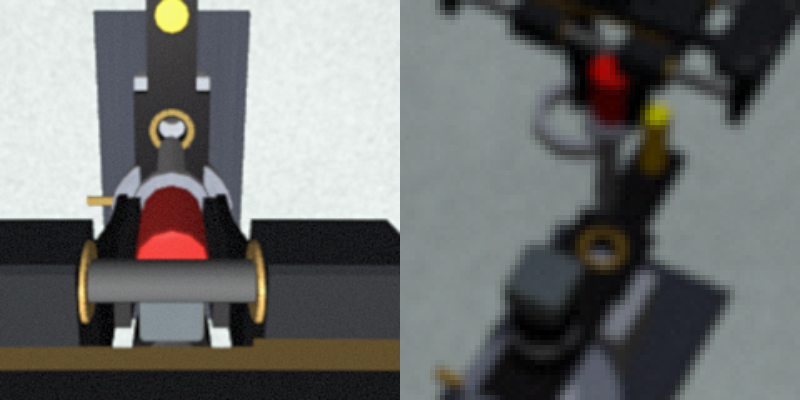

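The crop shows the pin hanging upright in the grip, with its collar and shank visible (left half). The nose overlaps the near edge of the eye at (172,130) and is laterally centred. I measure the shank axis and the brass rim.

```bash
python3 - <<'E'
from geo import *
from scipy.optimize import least_squares
s=sense(); tcp=np.array(s["tcp_pos"])
for n in("wrist","scene"):
    f=np.load(f"o_{n}.npz"); im,P=f["im"],f["P"]
    hsv=cv2.cvtColor(im,cv2.COLOR_RGB2HSV);H,S,V=[hsv[...,i] for i in range(3)]
    b=(H>8)&(H<24)&(S>90)&(V>60)&(np.abs(P[...,2]-.112)<.006)&(np.hypot(P[...,0]-.556,P[...,1]-.039)<.022)
    q=P[b]; 
    if len(q)>6: 
        r=least_squares(lambda a:np.hypot(q[:,0]-a[0],q[:,1]-a[1])-a[2],[.556,.039,.011]).x; print(n,"rim",len(q),r.round(4),((q.max(0)+q.min(0))/2).round(4),np.median(q[:,2]).round(4))
    for lo,hi in((.158,.17),(.17,.185),(.185,.20),(.205,.215)):
        m=(P[...,2]>lo)&(P[...,2]<hi)&(np.hypot(P[...,0]-tcp[0],P[...,1]-tcp[1])<.018)&(S<110 if hi<.205 else S>-1)
        q=P[m]
        if len(q)>6:
            r=least_squares(lambda a:np.hypot(q[:,0]-a[0],q[:,1]-a[1])-.007,tcp[:2],loss="soft_l1",f_scale=.001).x
            print(n,lo,hi,len(q),"axis",r.round(4),"mean",q.mean(0).round(4))
    m=(P[...,2]>.13)&(P[...,2]<.158)&(np.hypot(P[...,0]-tcp[0],P[...,1]-tcp[1])<.018); print(n,"lowest",np.nanmin(P[m][:,2]) if m.any() else None, m.sum())
print(tcp)
E
```

```text
wrist rim 271 [0.5563 0.0386 0.0127] [0.5548 0.0385 0.1123] 0.1124
wrist 0.158 0.17 41 axis [0.5541 0.038 ] mean [0.5483 0.0375 0.1653]
wrist 0.17 0.185 80 axis [0.5541 0.0381] mean [0.5485 0.0378 0.1779]
wrist 0.185 0.2 99 axis [0.5542 0.0382] mean [0.5485 0.0378 0.1929]
wrist 0.205 0.215 26 axis [0.5541 0.0382] mean [0.5476 0.0381 0.2071]
wrist lowest 0.15304220652850364 4
scene rim 22 [0.556  0.0391 0.0124] [0.5568 0.039  0.1119] 0.1119
scene 0.158 0.17 10 axis [0.5529 0.0388] mean [0.5576 0.0414 0.164 ]
scene 0.17 0.185 17 axis [0.5533 0.0397] mean [0.5583 0.0406 0.1777]
scene 0.185 0.2 12 axis [0.5535 0.039 ] mean [0.5584 0.0423 0.1928]
scene 0.205 0.215 12 axis [0.5533 0.0388] mean [0.5574 0.0424 0.2101]
scene lowest 0.1472452623213799 4
[0.55430394 0.03814886 0.25827697]
```

Call:
arm_command --rows '[{"travel": [-0.2,0.05,1],"roll": 0,"fingers": 10},{"travel": [-0.2,0.05,2],"roll": 0,"fingers": 10},{"travel": [-0.2,0.05,3],"roll": 0,"fingers": 10},{"travel": [-0.2,0.05,3],"roll": 0,"fingers": 10},{"travel": [-0.2,0.05,3],"roll": 0,"fingers": 10}]'

```text
time_s: 12.4
tcp_pos: [0.5564, 0.0397, 0.2281]
ee_rot: [[-0.999, -0.044, -0.001], [-0.044, 0.999, -0.001], [0.001, -0.001, -1.0]]
wrist_force: [-0.5, 0.2, -0.2]
gripper_width: 0.268
```

```bash
cat > chk.py <<'E'
from geo import *
from scipy.optimize import least_squares
s=sense(); tcp=np.array(s["tcp_pos"]); dz=tcp[2]-.2583
im,d,P=cloud("wrist")
hsv=cv2.cvtColor(im,cv2.COLOR_RGB2HSV);H,S,V=[hsv[...,i] for i in range(3)]
b=(H>8)&(H<24)&(S>90)&(V>60)&(np.abs(P[...,2]-.112)<.006)&(np.hypot(P[...,0]-.556,P[...,1]-.039)<.022)
q=P[b]; print("rim",least_squares(lambda a:np.hypot(q[:,0]-a[0],q[:,1]-a[1])-a[2],[.556,.039,.011]).x.round(4),len(q))
for lo,hi in((.158,.185),(.185,.20)):
    m=(P[...,2]>max(.117,lo+dz))&(P[...,2]<hi+dz)&(np.hypot(P[...,0]-tcp[0],P[...,1]-tcp[1])<.013)&(S<110); q=P[m]
    if len(q)>6: print("axis",least_squares(lambda a:np.hypot(q[:,0]-a[0],q[:,1]-a[1])-.007,tcp[:2],loss="soft_l1",f_scale=.001).x.round(4),len(q))
go(.5563,.0387,.137,182.5)
E
python3 chk.py
```

```text
rim [0.5565 0.0386 0.0128] 327
axis [0.5565 0.0389] 115
axis [0.5566 0.0389] 96
t 12.45 tcp [0.5567 0.0399 0.2286] xang -177.5 grip 0.268 F [ 0.7  0.1 -0.6] -> travel [ 0.04 -0.11  9.16] roll 0.0 tilt [ 2.e-04 -2.e-04 -1.e+00]
```

The shank axis is within 0.3 mm of the eye centre, so I insert.

Call:
arm_command --rows '[{"travel": [0,0,0.8],"roll": 0,"fingers": 10},{"travel": [0,0,1.6],"roll": 0,"fingers": 10},{"travel": [0,0,2.4],"roll": 0,"fingers": 10},{"travel": [0,0,3.2],"roll": 0,"fingers": 10},{"travel": [0,0,4],"roll": 0,"fingers": 10},{"travel": [0,0,4.8],"roll": 0,"fingers": 10},{"travel": [0,0,4.8],"roll": 0,"fingers": 10}]'

```text
time_s: 13.15
tcp_pos: [0.5556, 0.0397, 0.1789]
ee_rot: [[-0.999, -0.043, -0.003], [-0.043, 0.999, -0.001], [0.003, -0.001, -1.0]]
wrist_force: [-0.0, 0.1, -0.9]
gripper_width: 0.27
```

Call:
arm_command --rows '[{"travel": [-0.05,0,0.6],"roll": 0,"fingers": 10},{"travel": [-0.05,0,1.2],"roll": 0,"fingers": 10},{"travel": [-0.05,0,1.8],"roll": 0,"fingers": 10},{"travel": [-0.05,0,2.4],"roll": 0,"fingers": 10},{"travel": [-0.05,0,3],"roll": 0,"fingers": 10},{"travel": [-0.05,0,3.6],"roll": 0,"fingers": 10},{"travel": [-0.05,0,3.6],"roll": 0,"fingers": 10}]'

```text
time_s: 13.85
tcp_pos: [0.5563, 0.0398, 0.1434]
ee_rot: [[-0.999, -0.044, -0.002], [-0.044, 0.999, -0.001], [0.002, -0.0, -1.0]]
wrist_force: [-1.1, 0.6, -0.5]
gripper_width: 0.266
```

Through both holes with no contact force. I lower it to the collar.

Call:
arm_command --rows '[{"travel": [0,0,0.3],"roll": 0,"fingers": 10},{"travel": [0,0,0.6],"roll": 0,"fingers": 10},{"travel": [0,0,0.8],"roll": 0,"fingers": 10},{"travel": [0,0,0.8],"roll": 0,"fingers": 10},{"travel": [0,0,0.8],"roll": 0,"fingers": 10}]'

```text
time_s: 14.35
tcp_pos: [0.557, 0.0399, 0.1366]
ee_rot: [[-0.999, -0.044, 0.0], [-0.044, 0.999, 0.0], [-0.0, 0.0, -1.0]]
wrist_force: [0.1, 1.0, -0.8]
gripper_width: 0.264
```

Call:
arm_command --rows '[{"travel": [0,0,0.2],"roll": 0,"fingers": 10},{"travel": [0,0,0.2],"roll": 0,"fingers": 10},{"travel": [0,0,0.1],"roll": 0,"fingers": 60},{"travel": [0,0,0.1],"roll": 0,"fingers": 60},{"travel": [0,0,0.1],"roll": 0,"fingers": 60},{"travel": [0,0,0],"roll": 0,"fingers": 60},{"travel": [0,0,-3],"roll": 0,"fingers": 70},{"travel": [0,0,-7],"roll": 0,"fingers": 80},{"travel": [0,0,-12],"roll": 0,"fingers": 80},{"travel": [0,0,-12],"roll": 0,"fingers": 80}]'

```text
time_s: 15.35
tcp_pos: [0.5609, 0.0404, 0.2645]
ee_rot: [[-0.999, -0.045, 0.015], [-0.045, 0.999, 0.002], [-0.015, 0.002, -1.0]]
wrist_force: [0.1, 0.2, -0.1]
gripper_width: 0.786
```

```bash
python3 - <<'E'
from geo import *
go(.5563,.0387,.26,182.5)
im,d,P=cloud("wrist"); cv2.imwrite("pics/w5.png",cv2.resize(im[...,::-1],(640,480)))
hsv=cv2.cvtColor(im,cv2.COLOR_RGB2HSV);H,S,V=[hsv[...,i] for i in range(3)]
m=((H<8)|(H>172))&(S>150)&(V>60)&(P[...,2]>.08)&(np.hypot(P[...,0]-.556,P[...,1]-.039)<.03)
q=P[m]; zt=np.percentile(q[:,2],90); t=q[q[:,2]>zt-.005]; print("head",zt,((t.max(0)+t.min(0))/2).round(4),len(q))
m=(H>22)&(H<33)&(S>140)&(V>70)&(P[...,2]>.158)&(P[...,2]<.18); t=P[m]; print("handle",((t.max(0)+t.min(0))/2).round(4))
E
```

```text
t 15.35 tcp [0.5609 0.0404 0.2645] xang -177.4 grip 0.786 F [ 0.1  0.2 -0.1] -> travel [ 0.47 -0.15  0.44] roll 0.1 tilt [ 0.0153  0.0024 -0.9999]
head 0.1586796725023715 [0.5564 0.0394 0.1568] 579
handle [0.4814 0.0353 0.1629]
```

View pics/w5.png

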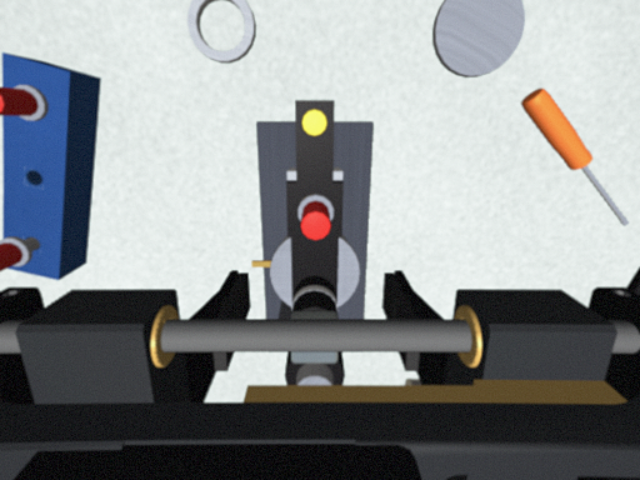

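The wrist view shows the pin standing in the eye at (316,220). The head top is at 158.7 mm (158 expected fully home), the handle hasn't moved, and the two shorter pins are still in the rack on the left. I let the arm settle and hand in.

Call:
arm_command --rows '[{"travel": [0,0,0],"roll": 0,"fingers": 80},{"travel": [0,0,0],"roll": 0,"fingers": 80},{"travel": [0,0,0],"roll": 0,"fingers": 80}]'

```text
time_s: 15.7
tcp_pos: [0.5564, 0.0397, 0.255]
ee_rot: [[-0.999, -0.044, -0.003], [-0.044, 0.999, -0.001], [0.003, -0.001, -1.0]]
wrist_force: [-0.0, 0.5, -0.8]
gripper_width: 0.798
```

```bash
python3 -c "
from station import *
print(finish_job())"
```

```text
the job is handed in; nothing more can be done
None
```

The microscope arm is swung in against its stop, and the long pin is down through the eye and lug, released. I handed the job in at about 15.7 s; the system gives no verdict.

- **Swing:** I pushed the arm in by the yellow handle until the side force rose from about 9 to 21 N with no further movement. The handle was still at about the same place after the pin went in (0.481, 0.035).
- **Pin choice:** the long pin was the middle one in the rack. Its head top measured 146 mm, against about 117 and 102 mm for the other two.
- **Insertion:** just above the eye, the pin's axis was within about 0.3 mm of the eye's centre. It went through both holes with no noticeable force.
- **Final check:** the pin's head top was at 158.7 mm, where fully home is 158 mm, and the gripper was open and clear above it. I did not check the pin's tilt again after letting go; while held, it measured upright.
- **Left alone:** the two shorter pins were still in the rack in the last picture. The ring, flange and screwdriver also looked untouched. The jar, beaker, multimeter and turquoise pins were outside that last picture, though the arm passed well clear of them.

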